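# Change the current range on the stick welder's control box

### The arm

A 6-joint arm with a two-finger parallel gripper is mounted at the origin on the work surface. World frame = base frame: x ahead of the robot, y to its left, z up, the work surface at z = 0. Lengths are in mm, angles in rad, forces in N, time in s.
With the tool pointing down it reaches from about 300 to 775 mm from the base axis. Payload 14.6 kg.
Tool frame: the origin (TCP) lies on the centre line of the jaws, within the pads' length; the fingertips stand 19 mm ahead of it and the grasp point (between the pads) is the TCP (bot.tip_reach is the distance from the TCP to the fingertips, in mm); y points along the fingers, x is the direction in which the jaws open and shut, and the axes are right-handed (so a half turn about y gives the same grasp; the last joint's range is limited). The gripper opens to 85 mm and grips with 20 to 120 N. Pads are 22 mm wide; open, the fingers measure 114 mm over their backs; the gripper's body (76 mm by 85 mm) begins 54 mm behind the grasp point. The pads swing forward as they close: fully open they stand 13 mm farther back than shut.
Start: joints at [-1.179, 0.3, 1.521, -0, 1.321, -0.067], TCP at [243.572, -493.115, 250.281] pointing down, gripper open.
Joint ranges: [-3.03, 3.03], [-0.79, 2.21], [0.23, 2.52], [-1.04, 4.18], [0, 3.07], [-2.55, 2.55]. Speed limits (rad/s): [2.22, 2.22, 2.57, 3.14, 3.14, 3.14].

### API

Orientations are given as a unit quaternion [w, x, y, z].
In Python, from rig import bot gives the robot as it stands. Calls block until the motion is done:
- bot.move_to(position, orientation): joint-space move of the TCP to a pose.
- bot.servo_line(position, attitude=None, speed=150, until_force=None): straight line of the TCP; attitude=None keeps the orientation; speed is the mean speed in mm/s. With until_force (N) it stops when the force on the tool has changed by that much, and returns True; else False.
- bot.move_joints(angles): joint-space move.
- bot.move_gripper(opening, grip_force=None): finger opening in mm; grip_force is the grip in N (None keeps the last); returns when the fingers have stopped.
- bot.dwell(seconds).
- bot.ik(position, orientation): joint angles nearest the present ones, or None.
- bot.read_state(): the state.
- bot.read_camera(name): name is "side" or "top"; returns a dict with "image" (384x512x3 uint8, blue, green, red), "depth" (384x512 float32, mm along the optical axis (not along the pixel's ray), 0 where there is no reading), "fovy" (degrees; the focal length in pixels is half the picture's height over the tangent of half this angle, whatever the lens; pixels are square), "cx", "cy" (the principal point, pixels), "eye" and "attitude" of the camera in the world. Camera axes: x right, y down, z forward; pixel columns grow to the right and rows downward; lengths in mm; the calibration is good to about 2 mm. A picture is of the moment at which its call begins.
A pose or a line that the arm cannot do raises bot.MotionError and nothing moves.
- bot.finish_job(): hands the job in, once; it reports no verdict.
The state is a dict: "clock": time; "joint_positions": joint angles; "qvel": joint speeds; "effort": joint torques, N m; "ee_pos": TCP position; "tool_rot": TCP orientation; "ft_force": force on the tool from outside, world axes, zero at the start; "moment": the same for the moment, N m; "grip_width": finger opening in mm.
Only numpy, scipy, OpenCV 4.12 (cv2) and the standard library are available. Lean on these libraries where they do the work, as an engineer would, in place of code of your own. Each camera call takes 0.05 s, during which the arm holds its last target.

### The job

Set the blue welding control box to the green range with fingertip pushes only, nothing gripped or lifted. The range must not be changed while the output is on: push the orange output switch over to off, push the selector's red tab round, either way, until it clicks in at the green dot, then push the output switch back on. Do not force the controls, leave the tools where they lie, and finish with the hand clear.

Things in the scene. Friction and masses are not known exactly. Their poses are not given: they have to be found in the camera images.
- control_box: Blue steel control box fixed to the bench, 250 (x) x 420 (y) x 110 mm (z), with the controls on its flat top plate, 110 mm above the bench. Origin: centre of its underside; x points away from the operator (robot), y left, z up. In its frame: selector axis at x 0, y +95 mm; output switch at x 0, y -65 mm; 6 mm high ammeter and 11 mm high lamp near y -163 mm; end handles below the top.
- selector_axis (a point): Axis of the range selector, on the face plate (110 mm above the bench). The selector is a black disc, 44 mm radius, top 14 mm above the plate, with a red arm 14 mm wide from the hub outward (top 24 mm above the plate) that ends in an upstanding red tab.
- range_selector (a joint): Selector angle, rad: 0 with the tab along the box's +x, growing anticlockwise from above. No stops; clicks at every multiple of 45 deg (0.785 rad), held by a sprung detent: about 4 to 6 N at the tab pushes it off a click; past halfway (22.5 deg) it springs by itself into the next click, ahead of the finger, and stops. Starts at a click on the operator's side: about 135, 180 or 225 deg.
- tab (a point): Centre of the red finger tab on the selector, 34 mm above the face plate, 53 mm from the axis. The tab is 18 mm long radially (44 to 62 mm from the axis), 10 mm thick and stands up to 46 mm above the face plate; its two flat sides are what is pushed.
- pointer_aim (a point): The point on the face plate that the selector's tab points at: 85 mm from the selector axis, on the circle of the coloured dots. It lies on a dot when the selector is clicked in there.
- dot_green: Green stick-on dot, 18 mm across, 1.5 mm thick, on the face plate 85 mm from the selector axis at one of the five click positions on the far half of the dial (-90, -45, 0, 45 or 90 degrees): the range to set. Origin at its centre, on the plate.
- dot_red: Red stick-on dot, like the green one, at another click position.
- dot_orange: Orange stick-on dot, like the green one, at another click position.
- dot_yellow: Yellow stick-on dot, like the green one, at another click position.
- dot_blue: Blue stick-on dot, like the green one, at another click position.
- output_switch (a joint): Tilt of the output lever, rad, in the box's x-z plane, about a level axis 4 mm below the face plate: +0.45 = on (leaning away from the operator, to the box's +x, towards the white bar), -0.45 = off (leaning to -x, towards the white ring). A spring snaps it to either stop once past upright; about 4 to 6 N at the paddle does it. It starts on.
- switch_tip (a point): Tip of the orange output switch lever, 54 mm from its axis. The orange paddle is the upper 34 mm of the lever, 10 mm thick in the push direction and 18 mm wide along the box's y; upright it reaches 50 mm above the face plate.
- tape_measure: Yellow tape measure, 66 x 62 x 36 mm, loose on the box's face plate at its right, near corner. Origin at its underside. Not to be moved.
- chipping_hammer: Steel chipping hammer with black grip, 280 mm, lying on the bench left of the box; origin at its middle. Not to be moved.
- wire_brush: Wooden wire brush, 270 x 26 x 32 mm, lying on the bench right of the box; origin at its underside. Not to be moved.
- tee_coupon: Welded steel tee, 80 x 120 x 58 mm, on the bench behind the box; origin at its underside. Not to be moved.
- magnet_square: Red magnetic welding square, about 75 mm, 16 mm thick, lying behind the box; origin at its underside. Not to be moved.
- stub_can: Open steel can for electrode stubs, 72 mm across, 100 mm high, behind the box; origin at its underside. Not to be moved.
- soapstone_holder: Steel soapstone marker holder, 150 x 12 x 10 mm, lying on the bench right of the brush; origin at its underside. Not to be moved.

How it is judged (in metres and radians):
On the way, in this order (a step that is already met when the one before it is completed fails the run):
1. the output switch is pushed over to off (value of joint output_switch below -0.3 rad), for 0.2 s.
2. with the output off, the selector is pushed round and clicked in at the green dot (value of joint output_switch below -0.3 rad and horizontal distance between pointer_aim and dot_green below 0.012 m and velocity of joint range_selector between -0.3 and 0.3 rad/s), for 0.3 s.
3. the output switch is pushed back on (value of joint output_switch above 0.3 rad and horizontal distance between pointer_aim and dot_green below 0.012 m), for 0.2 s.
At the end, for the whole second after the job is handed in: The selector is clicked in and at rest with its pointer within 12 mm (about 8 degrees) of the green dot's centre, the output switch is on (lever past 0.3 rad), and every loose thing is within 25 mm of where it stood (all of step 3 and velocity of joint range_selector between -0.1 and 0.1 rad/s and distance of each of tape_measure, chipping_hammer, wire_brush, tee_coupon, magnet_square, stub_can, soapstone_holder from where it was at the start of the episode below 0.025 m); the robot touches nothing.
It fails at once if the selector is off its starting click (by over 20 mm at the dots) and not at the green dot (over 22 mm away) while the output is on (value of joint output_switch above 0.1 rad and distance of pointer_aim from where it was at the start of the episode above 0.02 m and horizontal distance between pointer_aim and dot_green above 0.022 m).
It fails at once if the selector is gripped or forced: over 35 N from the fingers (contact force between the fingers and range_selector above 35 N).
It fails at once if the output switch is gripped or forced: over 35 N from the fingers (contact force between the fingers and output_switch above 35 N).
It fails at once if a tool or other loose thing is moved or lifted by over 25 mm (distance of any of tape_measure, chipping_hammer, wire_brush, tee_coupon, magnet_square, stub_can, soapstone_holder from where it was at the start of the episode above 0.025 m).
It also fails if it takes over 64 s, if anything falls off the work surface, if the arm or the gripper's body presses on something with over 40 N, if the wrist force passes 120 N, or if a joint passes its speed limit or range.

## Working session

There is one attempt and no reset: what is moved stays moved. The work goes in short steps, each a Python script; the robot and the scene stay as the last script left them, time stands still between calls to the robot, and variables do not carry over. Pictures are saved under pics/ and viewed, and the job is handed in when it is done.

```bash
ls; mkdir -p pics; python3 - <<'E'
from rig import bot
import cv2,numpy as np
s=bot.read_state();print(s['clock'],s['ee_pos'],s['tool_rot'],s['grip_width'],bot.tip_reach)
for n in('top','side'):
    c=bot.read_camera(n);cv2.imwrite(f'pics/{n}0.png',c['image']);np.savez(f'{n}0.npz',**c)
    print(n,c['fovy'],c['cx'],c['cy'],c['eye'],c['attitude'])
E
```

```text
pics
0.0 [ 243.48840245 -492.93901183  249.71185931] [ 0.60083436 -0.60037055  0.3735331  -0.3728623 ] 85.09604890451227 19.0
top 57.04438696698522 257.2231803969118 184.5923096526323 [ 453.56139501  -14.77771105 1194.50429782] [-0.04516478  0.71350041 -0.69714444  0.05354374]
side 46.661310776476206 259.9435419553321 192.63591528250484 [ 536.16059397 -849.38789383  831.0616354 ] [-0.41815676  0.90752376 -0.03317606  0.02109267]
```

View pics/top0.png

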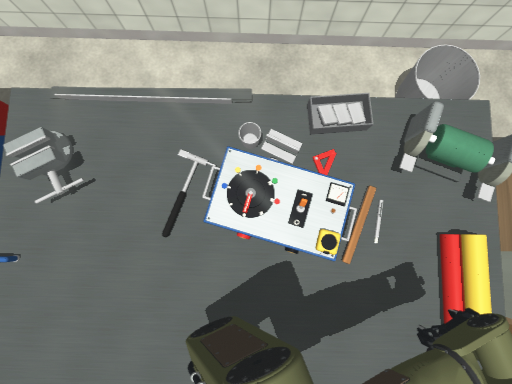

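View pics/side0.png

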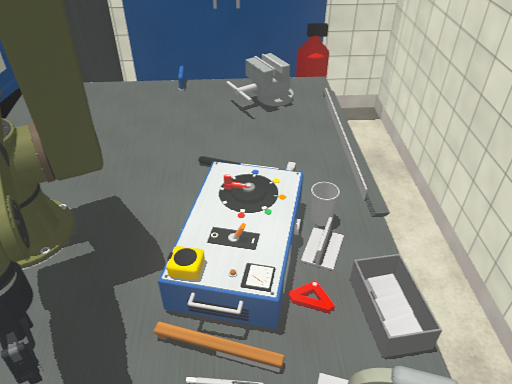

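The top view shows the white plate at about (205–355, 148–258), the selector disc near (250,194) with its red tab to lower-left (~247,210), the switch near (302,204), and the dots around the disc. The side view confirms this. Next I measure.

```bash
cat > h.py <<'E'
import numpy as np,cv2
from scipy.spatial.transform import Rotation as R
def q2R(q): return R.from_quat([q[1],q[2],q[3],q[0]]).as_matrix()
def ray(c,u,v,z):
    H=c['image'].shape[0]; f=H/2/np.tan(np.radians(float(c['fovy']))/2)
    d=q2R(c['attitude'])@np.array([(u-c['cx'])/f,(v-c['cy'])/f,1]); e=np.array(c['eye'])
    return e+d*(z-e[2])/d[2]
def proj(c,P):
    H=c['image'].shape[0]; f=H/2/np.tan(np.radians(float(c['fovy']))/2)
    p=q2R(c['attitude']).T@(np.array(P)-c['eye']); return np.array([c['cx']+f*p[0]/p[2],c['cy']+f*p[1]/p[2]])
E
python3 - <<'E'
from h import *
for n,roi in(('top',(200,140,365,265)),('side',(150,155,310,330))):
    c=dict(np.load(f'{n}0.npz')); im=c['image'];hsv=cv2.cvtColor(im,cv2.COLOR_BGR2HSV)
    x0,y0,x1,y1=roi
    m=np.zeros(im.shape[:2],np.uint8);m[y0:y1,x0:x1]=1
    crop=cv2.resize(im[y0:y1,x0:x1],None,fx=4 if n=='top' else 3.4,fy=4 if n=='top' else 3.4,interpolation=cv2.INTER_CUBIC);cv2.imwrite(f'pics/{n}0z.png',crop)
    print(n)
    for k,(a,b) in dict(red=(0,5),red2=(174,180),orange=(6,19),yellow=(20,34),green=(45,90),blue=(100,125)).items():
        mm=((hsv[...,0]>=a)&(hsv[...,0]<=b)&(hsv[...,1]>110)&(hsv[...,2]>80)).astype(np.uint8)*m
        N,l,s,ce=cv2.connectedComponentsWithStats(mm)
        for i in range(1,N):
            if s[i,4]>4: print(k,s[i],ce[i].round(1),ray(c,*ce[i],111.5)[:2].round(1))
    w=((hsv[...,1]<60)&(hsv[...,2]>150)).astype(np.uint8)*m
    N,l,s,ce=cv2.connectedComponentsWithStats(w);i=1+s[1:,4].argmax()
    cn=max(cv2.findContours((l==i).astype(np.uint8),0,1)[0],key=cv2.contourArea)
    pts=np.array([ray(c,*p,110)[:2] for p in cn[:,0].astype(float)],np.float32)
    print('plate',cv2.minAreaRect(pts),cv2.boxPoints(cv2.minAreaRect(pts)))
E
```

```text
top
red [313 149  24  26 324] [324.5 160.9] [ 685.9 -235.2]
red [242 194  10  19  76] [246.8 203.4] [546.8   4.8]
red [275 199   5   5  21] [276.8 201. ] [556.6 -87.3]
red [237 233  13   6  35] [242.9 235.8] [448.2  14.1]
orange [256 165   5   5  23] [258.  167.2] [660.9 -27.1]
orange [299 198   9   9  54] [302.9 202.1] [ 555.1 -167.9]
orange [342 198  23  66 465] [354.8 234.9] [ 458.4 -326.4]
orange [332 209   3   3   8] [332.9 210.1] [ 532.4 -260.2]
yellow [235 167   5   6  21] [237.4 169.5] [652.   36.9]
yellow [316 229  24  26 290] [327.1 241.1] [ 438.  -241.9]
green [272 178   5   5  20] [274.2 180.2] [620.9 -78.5]
blue [225 146 130  91 304] [305.5 178.6] [ 628.5 -175.7]
blue [204 157 133 104 344] [258.2 229. ] [469.7 -32. ]
blue [222 183   5   6  23] [223.9 185.2] [601.6  77. ]
plate ((553.8521728515625, -96.97550964355469), (407.1791076660156, 235.65908813476562), 74.714111328125) [[ 386.51773 -262.2985 ]
 [ 613.8397  -324.42657]
 [ 721.18665   68.34747]
 [ 493.86462  130.47556]]
side
red [224 175  24  15 174] [231.8 183.3] [540.6  31.1]
red [238 213   7   5  29] [240.8 215. ]
[... 332 characters left out ...]
[167.6 326.6] [ 410.7 -376.4]
yellow [273 178   7   5  26] [275.9 180.2] [654.1  36.5]
yellow [280 195   5   4  13] [281.9 196.4] [662.3 -27.7]
yellow [167 246  37  34 714] [185.8 265.1] [ 436.8 -231.9]
green [265 209   6   5  26] [267.5 211.2] [622.  -78.6]
blue [174 161  43  86 135] [193.7 203.4] [446.6 -39.2]
blue [252 170   6   4  22] [254.7 171.5] [602.3  76.4]
blue [ 158  172  145  157 2638] [230.  292.7] [ 526.9 -308.5]
blue [205 293   4   3   5] [206.2 294.2] [ 480.2 -308.8]
plate ((560.525390625, -77.19219970703125), (448.2113342285156, 236.93218994140625), 74.53123474121094) [[ 386.5787   -261.5834  ]
 [ 614.9283   -324.7763  ]
 [ 734.47205   107.199005]
 [ 506.1225    170.3919  ]]
```

```bash
cat >> h.py <<'E'
D={'blue':((601.6,77),(602.3,76.4)),'yellow':((652,36.9),(654.1,36.5)),'orange':((660.9,-27.1),(662,-28)),'green':((620.9,-78.5),(622,-78.6)),'red':((556.6,-87.3),(558.1,-87.7))}
def fit():
    A=np.radians([90,45,0,-45,-90]);L=85*np.c_[np.cos(A),np.sin(A)]
    W=np.array([np.mean(D[k],0) for k in D])
    Lc,Wc=L-L.mean(0),W-W.mean(0)
    th=np.arctan2((Lc[:,0]*Wc[:,1]-Lc[:,1]*Wc[:,0]).sum(),(Lc*Wc).sum())
    c,s=np.cos(th),np.sin(th);Rm=np.array([[c,-s],[s,c]])
    ax=W.mean(0)-Rm@L.mean(0)
    return ax,Rm,th,W-(ax+L@Rm.T)
AX,RM,TH,RES=fit()
SW=AX+RM@[0,-160]
E
python3 - <<'E'
from h import *
print(AX,np.degrees(TH),RES.round(1),SW, 'box',AX+RM@[0,-95])
for n in('top','side'):
    c=dict(np.load(f'{n}0.npz'));im=c['image'].copy()
    k=4
    x0,y0,x1,y1=(200,140,365,265) if n=='top' else (165,160,310,300)
    z=cv2.resize(im[y0:y1,x0:x1],None,fx=k,fy=k,interpolation=cv2.INTER_CUBIC)
    def mk(p,col):
        q=((proj(c,p)+.5-[x0,y0])*k).astype(int);cv2.drawMarker(z,tuple(map(int,q)),col,0,12,1)
    mk([*AX,124],(255,255,0))
    for a in(135,180,225):
        mk([*(AX+RM@[53*np.cos(np.radians(a)),53*np.sin(np.radians(a))]),156],(0,255,0))
    mk([*(SW+RM@[54*np.sin(.45),0]),110-4+54*np.cos(.45)],(255,0,255))
    mk([*SW,110],(255,0,0))
    cv2.imwrite(f'pics/{n}_chk.png',z)
from rig import bot
def Q(yaw):  # tool x at world yaw, y down
    x=np.array([np.cos(yaw),np.sin(yaw),0]);y=np.array([0,0,-1.]);q=R.from_matrix(np.c_[x,y,np.cross(x,y)]).as_quat();return [q[3],*q[:3]]
for f in(0,np.pi):
  for a in(150,180,210,240,270,300):
    r=np.radians(a);d=16
    p=AX+RM@[53*np.cos(r)+d*np.sin(r),53*np.sin(r)-d*np.cos(r)]
    j=bot.ik([*p,157],Q(TH+r+f));print(f,a,None if j is None else np.round(j,2))
  j=bot.ik([*(SW+RM@[50,0]),157],Q(TH+np.pi/2+f));print('sw',None if j is None else np.round(j,2))
E
```

```text
[579.44723349  -5.26798424] -15.216411935721393 [[ 0.2 -0.1]
 [-0.2 -0.3]
 [-0.   0. ]
 [-0.2  0.5]
 [ 0.2 -0.2]] [ 537.45273918 -159.65860069] box [554.51300249 -96.93741276]
0 150 [ 0.01  0.4   1.61 -0.    1.13 -2.34]
0 180 None
0 210 None
0 240 [-0.13  0.36  1.68 -0.    1.11  2.23]
0 270 [-0.16  0.4   1.62 -0.    1.13  1.68]
0 300 [-0.17  0.46  1.53 -0.    1.15  1.15]
sw [-0.35  0.52  1.44 -0.    1.18 -1.65]
3.141592653589793 150 [ 0.01  0.4   1.61 -0.    1.13  0.8 ]
3.141592653589793 180 [-0.02  0.36  1.67 -0.    1.11  0.24]
3.141592653589793 210 [-0.08  0.34  1.7  -0.    1.1  -0.33]
3.141592653589793 240 [-0.13  0.36  1.68 -0.    1.11 -0.91]
3.141592653589793 270 [-0.16  0.4   1.62 -0.    1.13 -1.47]
3.141592653589793 300 [-0.17  0.46  1.53 -0.    1.15 -2.  ]
sw [-0.35  0.52  1.44 -0.    1.18  1.49]
```

View pics/top_chk.png

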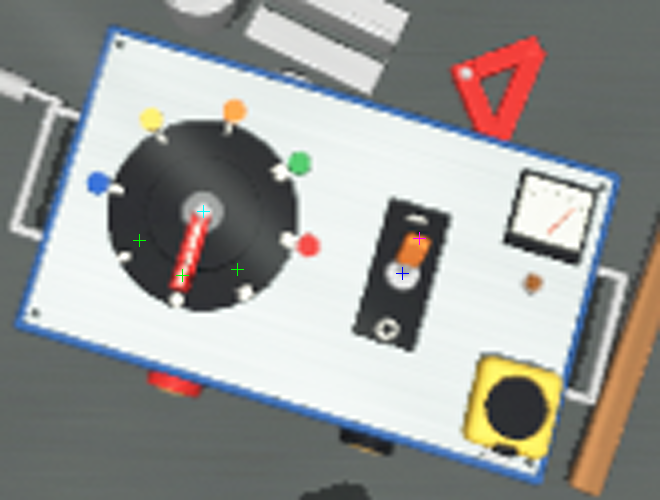

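View pics/side_chk.png

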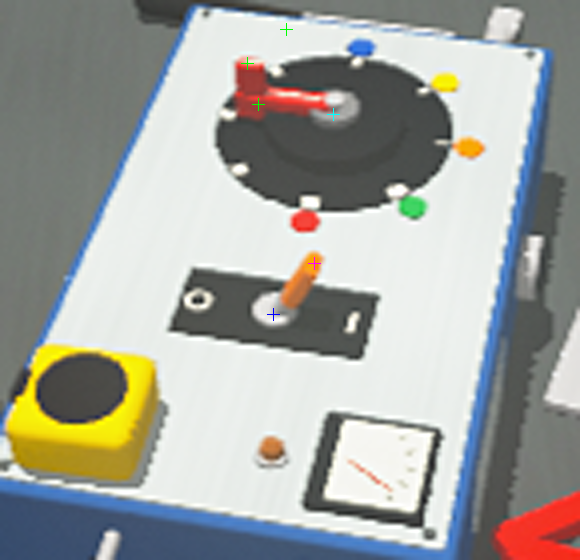

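Both views agree: the selector is at 180°, green is at −45° (315°) and the switch is on. I'll push the tab anticlockwise by 135°. First, the switch off.

```bash
cat >> h.py <<'E'
from rig import bot
def Q(yaw):
    x=np.array([np.cos(yaw),np.sin(yaw),0]);y=np.array([0,0,-1.]);q=R.from_matrix(np.c_[x,y,np.cross(x,y)]).as_quat();return [q[3],*q[:3]]
def swp(x,z): return [*(SW+RM@[x,0]),z]
QS=Q(TH-np.pi/2)
def snap(tag):
    for n in('top','side'):
        c=bot.read_camera(n);x0,y0,x1,y1=(200,140,365,265) if n=='top' else (165,160,310,300)
        cv2.imwrite(f'pics/{n}_{tag}.png',cv2.resize(c['image'][y0:y1,x0:x1],None,fx=4,fy=4,interpolation=cv2.INTER_CUBIC))
def st(): s=bot.read_state();print(round(s['clock'],2),np.round(s['ee_pos'],1),np.round(s['ft_force'],1),s['grip_width'])
E
python3 - <<'E'
from h import *
bot.move_gripper(0)
bot.move_to(swp(60,260),QS);st()
bot.servo_line(swp(60,157));st()
snap('sw0')
E
```

```text
2.6 [ 595.1 -176.2  260. ] [ 0.2 -1.  -0.5] -0.017215999170089643
3.43 [ 595.7 -175.7  158.1] [ 0.7 -0.3 -0.9] -0.21402021249786574
```

View pics/side_sw0.png

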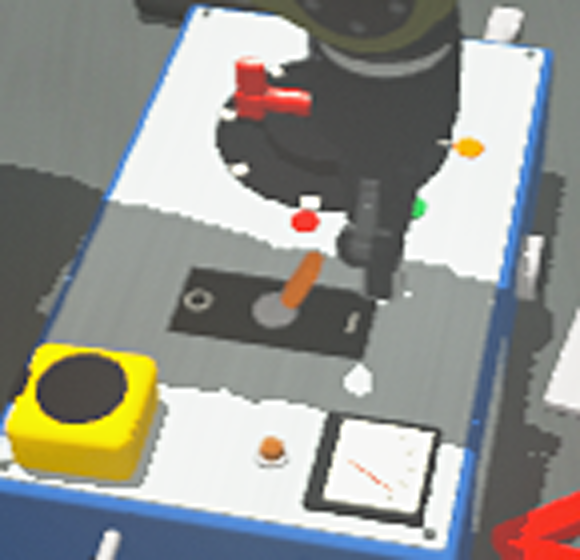

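The finger (around 378,290) is beyond the lever (around 310,265) with a gap, and lined up with it. Next I push.

```bash
python3 - <<'E'
from h import *
print(bot.servo_line(swp(7,157),speed=40,until_force=25));st()
bot.servo_line(swp(35,157),speed=80);bot.servo_line(swp(35,250));bot.dwell(.2)
snap('sw1');st()
E
```

```text
False
5.01 [ 544.3 -161.5  156.9] [ 0.4 -0.7  0.3] 0.11135268233397003
6.58 [ 571.1 -168.8  249.4] [ 0.8 -0.9  0.6] -0.07948498755543607
```

View pics/side_sw1.png

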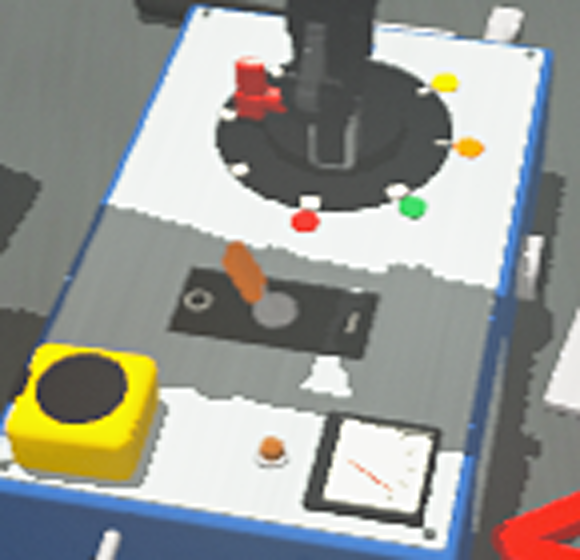

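The lever now leans to the ring at (240,265), so the output is off. Next is the selector.

```bash
cat >> h.py <<'E'
def sel(a,z,d=16,rad=53):
    r=np.radians(a); return [*(AX+RM@[rad*np.cos(r)+d*np.sin(r),rad*np.sin(r)-d*np.cos(r)]),z], Q(TH+r+np.pi)
E
python3 - <<'E'
from h import *
p,q=sel(160,250);bot.move_to(p,q);st()
p,q=sel(160,158);bot.servo_line(p,q);st()
for a in range(168,209,8):
    p,q=sel(a,158)
    if bot.servo_line(p,q,speed=40,until_force=25): print('force',a);break
    st()
bot.dwell(.2);snap('s1')
E
```

```text
7.42 [545.6  37.8 250. ] [-0.1 -0.6  0.5] 0.08124744888968026
8.19 [545.8  38.  158.8] [-1.   0.4 -0.2] 0.11912095405321138
8.53 [540.1  33.1 159. ] [-0.1  0.2 -0.5] 0.20924527225545694
8.88 [535.   27.4 158.3] [ 0.4 -0.4  0.5] -0.22638950140399294
9.22 [531.   21.1 158.2] [ 2.3  2.3 -0. ] 0.1484631696441899
9.56 [527.6  13.9 158.1] [0.4 1.3 0.5] -0.1044864989051006
9.9 [525.3   6.3 157.9] [ 0.2 -0.7  0.1] -0.024396969748031683
10.24 [524.3  -1.3 158. ] [-0.4  1.   0.3] 0.01139744200652334
```

View pics/side_s1.png

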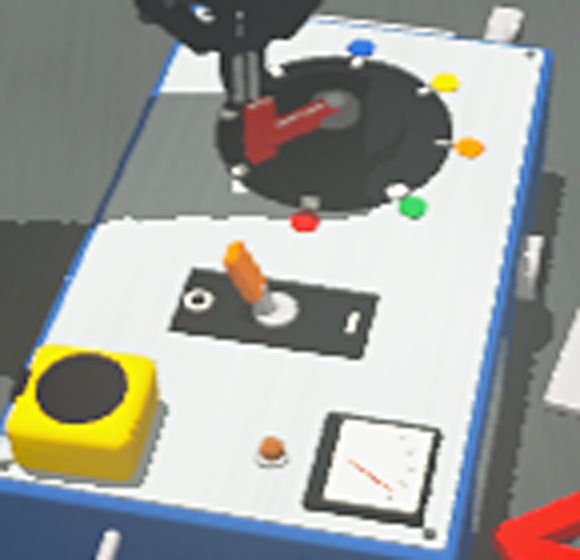

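The tab clicked one step on, to 225° (tab around 262,135). I'll continue the same push.

```bash
python3 - <<'E'
from h import *
for a in [216,224,232,240,248,254,262,270,278,286,292,299]:
    p,q=sel(a,158)
    if bot.servo_line(p,q,speed=35,until_force=25): print('force',a);break
st();bot.dwell(.4)
p,q=sel(285,158);bot.servo_line(p,q,speed=60)
p,q=sel(285,250);bot.servo_line(p,q);st()
bot.move_to(swp(-60,250),QS);st()
snap('s2')
E
```

```text
14.82 [576.3 -60.5 157.9] [ 0.1 -0.5 -0.6] 0.02505000408333816
16.38 [563.  -58.2 249. ] [-0.  -0.1 -0.4] 0.2836213504458903
19.07 [ 479.6 -143.9  250. ] [-0.5  0.2 -0.3] 0.20600724190585545
```

View pics/side_s2.png

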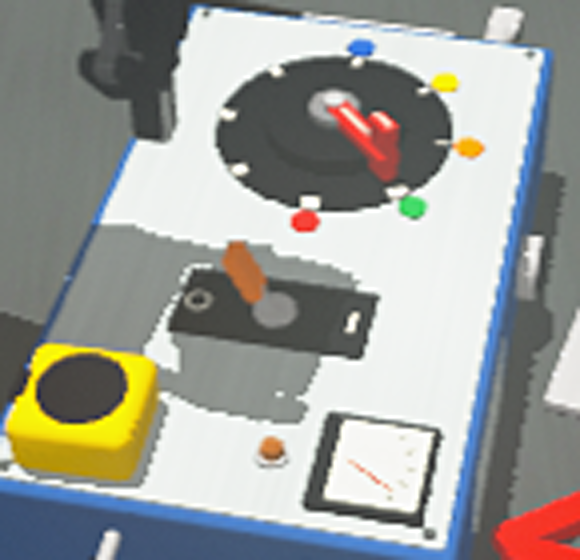

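View pics/top_s2.png

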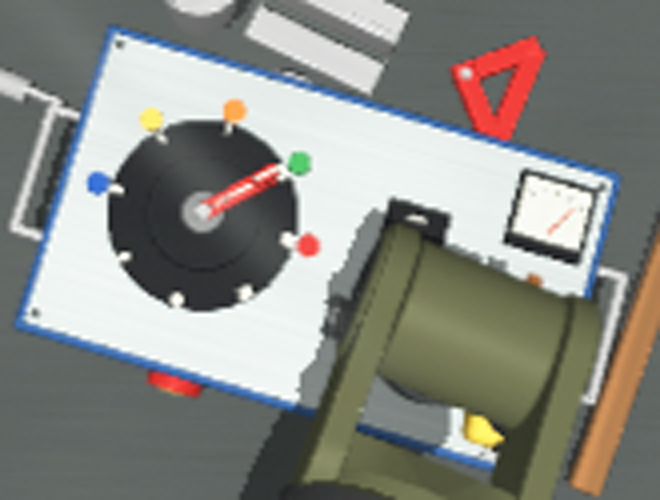

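In both views the arm points straight at the green dot (300,163 in the top view), and the lever is still off. Next I push the switch on.

```bash
python3 - <<'E'
from h import *
bot.servo_line(swp(-60,157));st()
print(bot.servo_line(swp(-7,157),speed=40,until_force=25));st()
bot.servo_line(swp(-40,157),speed=80);bot.servo_line(swp(-40,260))
bot.move_to([243,-493,260],QS)
bot.dwell(.3);snap('end');st()
from h import *
c=bot.read_camera('top');cv2.imwrite('pics/end_full.png',c['image'])
E
```

```text
19.94 [ 480.  -144.   157.9] [-0.6 -0.1 -0.1] 0.17142629967594586
False
21.42 [ 530.6 -157.8  157. ] [ 0.6 -0.4 -1.2] 0.10331014225811279
24.78 [ 243.2 -492.9  260. ] [-0.6  0.5  0.6] -0.19979010418752202
```

View pics/side_end.png

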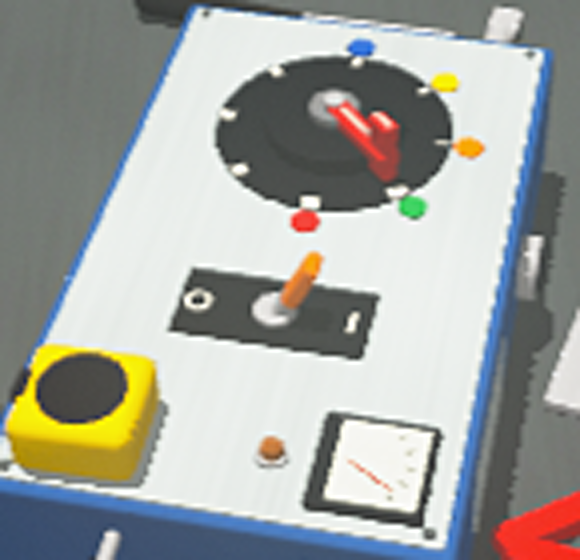

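View pics/end_full.png

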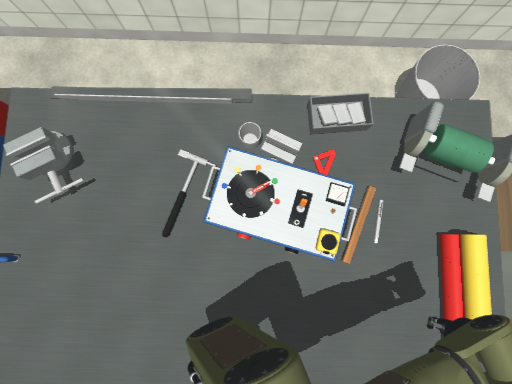

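The lever is back on (310,265 in the side view), the tab is at green, the tools look unmoved and the hand is clear. I'm handing in.

```bash
python3 -c "
from rig import bot
bot.finish_job()"
```

```text
the job is handed in; nothing more can be done
```

The control box is set to the green range and the job is handed in; the hand-in itself reported no verdict. With the closed fingertips I pushed the output switch off. I then pushed the red tab 135° anticlockwise, three clicks from 180° to the green dot, and pushed the switch back on.

- **Final state:** the last pictures, at about 25 s of the 64 s allowed, show the pointer on the green dot and the lever leaning to the white bar (on). All the tools look to be where they started, and the hand is back near its start pose, touching nothing.
- **Forces:** the 25 N stop I set on every push never triggered, and the readings I took between moves stayed under about 4 N.
- **Checks:** nothing failed or disagreed. The dot positions from the two cameras agreed to about 2 mm. I judged the final selector angle and the tools by eye from the pictures and did not measure them.

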